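# Airing the drying cabinet: reset and lock the door stay

### The arm

A 6-joint arm with a two-finger parallel gripper is mounted at the origin on the work surface. World frame = base frame: x ahead of the robot, y to its left, z up, the work surface at z = 0. Lengths are in mm, angles in degrees, forces in N, time in s.
With the tool pointing down it reaches from about 425 to 950 mm from the base axis. Payload 3.5 kg.
Tool frame: the origin (TCP) lies on the centre line of the jaws, within the pads' length; the fingertips stand 8 mm ahead of it and the grasp point (between the pads) lies 11 mm behind it; z points along the fingers, y is the direction in which the jaws open and shut (so a half turn about z gives the same grasp; the last joint's range is limited). The gripper opens to 85 mm and grips with 20 to 120 N. Pads are 22 mm wide; open, the fingers measure 114 mm over their backs; the gripper's body (76 mm by 85 mm) begins 54 mm behind the grasp point. The pads swing forward as they close: fully open they stand 13 mm farther back than shut.
Start: joints at [-72.078, 16.404, 90.338, -0, 73.258, -8.594], TCP at [301.377, -603.968, 239.325] pointing down, gripper open.
Joint ranges: [-158.93, 158.93], [-51.34, 127.21], [12.03, 142.37], [-87.48, 267.48], [13.55, 161.25], [-162.69, 162.69]. Speed limits (degrees/s): [159.86, 159.86, 180, 180, 180, 180].

### API

Orientations are given as [roll, pitch, yaw] about the fixed x, y, z axes, in that order (R = Rz(yaw) Ry(pitch) Rx(roll)).
In Python, from cell import bot gives the robot as it stands. The module is installed in compiled form; this text tells all that it offers.
- The arm moves only by the shell command python3 -m pendant 'ROWS' [FORCE]. ROWS is JSON, a list of rows, each an object of numbers: "rx", "ry", "rz": the turn, a rotation vector about the tool's x, y, z in degrees; "x", "y", "z": the shift along the tool's x, y, z in m; "jaw": the closure, from -1 (fully open) to 1 (shut). In form: [{"rx": .., "ry": .., "rz": .., "x": .., "y": .., "z": .., "jaw": ..}, ...]. A call has 1 to 5 rows; each row shifts and turns the commanded pose from where the row before left it, along the tool's axes as they then stand; what a row does not reach is not made up. A row lasts 1/10 s, in which the tool goes at most 50 mm and 8.59 degrees, less where a joint would pass 70% of its speed; a pose out of reach is approached as far as the arm can. A call with a gripper value outside its range is refused whole. The fingers move at their own pace and stop on an object; FORCE is the grip in N (left out, the last holds). Time passes only in rows, so rows that do not move let the fingers close. It gives the time, the measured TCP pose, the force and the opening at its end, in the units of the state.
- bot.read_state(): the state, without advancing time (a new reading comes with each control period).
- bot.snapshot(name): name is "scene" or "top" or "wrist"; returns (picture, depth): 480x640x3 uint8, blue, green, red; 480x640 float32, mm along the optical axis (not along the pixel's ray), 0 where there is no reading.
- bot.camera_params(name): a dict with "K" (3x3 intrinsics, pixels), "world_from_camera" (4x4, takes a point from camera to world coordinates). Camera axes: x right, y up, looking along -z (the intrinsics and any distortion apply to the point x, -y, -z); pixel columns grow to the right and rows downward; lengths in mm; the calibration is good to about 2 mm. A picture is of the moment at which its call begins: read the wrist's pose just before it. camera_params takes no time and is no camera call; for the wrist camera it gives the pose at the moment of the call.
- bot.job_done(): hands the job in, once; it reports no verdict.
The state is a dict: "time_s": time; "q": joint angles; "joint_velocities": joint speeds; "effort": joint torques, N m; "tool_pos": TCP position; "tool_rot": TCP orientation; "wrist_force": force on the tool from outside, world axes, zero at the start; "torque": the same for the moment, N m; "grip_width": finger opening in mm.
Only numpy, scipy, OpenCV 4.12 (cv2) and the standard library are available. Lean on these libraries where they do the work, as an engineer would, in place of code of your own. Each camera call takes 0.05 s, during which the arm holds its last target.

### The job

The drying cabinet's door is propped only slightly open. Turn the winged locking knob until it clicks over and its steel tongue has swung clear, lift the stay bar off its pin and drop the hole nearest the door fully down over the pin so that the door stands wider, then turn the knob back until it clicks home with its tongue over the bar. Leave the bottle, jar and beaker standing where they are.

Things in the scene. Friction and masses are not known exactly. Their poses are not given: they have to be found in the camera images.
- cabinet: Blush-coloured drying cabinet on the counter, 190 deep x 250 wide x 230 mm high, fixed, with a cream door on its front (its own +x side). Origin: on the counter (z = 0) straight below the stay's pivot as it stands at the start (not the cabinet's middle). Its +x points out of the front, z up.
- hinge (a point): On the vertical hinge axis of the cabinet door, 50 mm above the counter; fixed. The stay's pivot on the door circles this axis at a radius of 190 mm.
- door (a joint): Door angle in rad: 0 as it stands at the start (ajar by 0.35 rad), growing as the door opens (counter-clockwise from above) up to 1.2; -0.35 is shut. The door moves easily (under 2 N at the pivot) and stays where it is left. With the near hole on the pin it reads 0.3 to 0.4.
- stay: Flat steel stay bar, 28 mm wide, 8 thick, 279 long, 0.2 to 0.35 kg, level at the start. Origin: its pivot on the door (loose enough that the other end both swings and lifts), on the underside, 50 mm above the counter. It runs along its own +x: plate from x = -15 to 210 mm with 16 mm holes at 130, 160, 190; then a black handle block, x = 208 to 264, 16 thick across y, 50 high from the underside.
- hole_near (a point): Centre of the hole nearest the door (x = 130 mm on the bar), at the bar's underside. This one must end over the pin.
- hole_mid (a point): Centre of the middle hole (x = 160 mm on the bar), at the bar's underside.
- hole_far (a point): Centre of the hole nearest the handle (x = 190 mm on the bar), at the bar's underside; on the pin at the start.
- stay_handle (a point): Grip point of the handle block: middle of its length and thickness, 32 mm above the bar's underside, 18 mm below the block's top. Pinch the block across its 16 mm thickness (the stay's y) from above.
- catch: Aluminium foot plate fixed to the counter (120 x 125 x 10 mm) that carries the pin and the locking knob. Origin: on the counter below the pin. Its x axis points roughly along the bar away from the door (within 0.1 rad), z up; the knob's axis stands at x = -25, y = -52 mm.
- pin (a point): Foot of the pin, on the flat top of its 36 mm round boss, 50 mm above the counter; the bar's underside rests here. The pin is 9 mm thick and 20 mm tall (top 70 mm above the counter), its last 6 mm tapering; so the bar must be raised by more than 20 mm at the pin to come off.
- knob (a joint): Knob angle, rad: 0 = locked (tongue over the bar, along the catch's +y), at a stop; 1.4 = open (tongue swung counter-clockwise from above, towards the door), at a stop. Over-centre detent at 0.75: about 0.2 N m starts it from either stop, falling to nothing at 0.75; past that it snaps to the other stop by itself; let go sooner it springs back.
- knob_grip (a point): On the knob's vertical axis, 92 mm above the counter, in the black wing (60 mm long, 14 thick, from 70 to 110 mm above the counter). Turns with the knob: wing and steel tongue lie along this point's y (tongue towards +y, 68 mm from axis to tip, 18 wide, underside 62 mm and top 68 mm above the counter). Pinch the wing across its thickness (this point's x) from above.
- tongue_tip (a point): Outer end of the steel tongue, 65 mm above the counter, 68 mm from the knob's axis.
- bottle: White bottle, 66 mm across, 140 mm tall, loose bystander. Origin at the middle of its foot.
- jar: Amber jar with a white cap, 68 mm across, 90 mm tall, loose bystander. Origin at the middle of its foot.
- beaker: White ceramic beaker, 72 mm across, 90 mm tall, loose bystander. Origin at the middle of its foot.
Things that resemble listed ones, but are neither listed nor needed, are in the scene too. Of the things shaped like the catch, the aluminium one is meant.

How it is judged:
By the outcome, as a careful person would: the job done as asked, in the order asked, and still so for the second after the job is handed in, with the robot touching nothing.
It also fails if it takes over 58 s, if anything falls off the work surface, if the arm or the gripper's body presses on something with over 40 N, if the wrist force passes 120 N, or if a joint passes its speed limit or range.

## Working session

There is one attempt and no reset: what is moved stays moved. The work goes in short steps, Python scripts to look and compute and a shell command to move; the robot and the scene stay as the last step left them, time stands still between calls to the robot, and variables do not carry over. Pictures are saved under pics/ and viewed, and the job is handed in when it is done.

```bash
mkdir -p pics; cat > h.py <<'E'
import numpy as np,cv2
from cell import bot
def P(name,depth,u,v,cp=None,plane=None):
    cp=cp or bot.camera_params(name);K=np.array(cp['K']);T=np.array(cp['world_from_camera'])
    r=np.array([(u-K[0,2])/K[0,0],-(v-K[1,2])/K[1,1],-1])
    if plane is not None:
        d=T[:3,:3]@r; o=T[:3,3]; return o+d*(plane-o[2])/d[2]
    z=np.median(depth[int(v)-1:int(v)+2,int(u)-1:int(u)+2]); return (T@np.r_[r*z,1])[:3]
E
python3 - <<'E'
from h import *
s=bot.read_state();print(s)
for n in("scene","top"):
    c=bot.camera_params(n);print(c)
    p,d=bot.snapshot(n);cv2.imwrite(f'pics/{n}0.png',p);np.save(f'{n}0.npy',d)
E
```

```text
{'time_s': 0.0, 'q': array([-7.20792439e+01,  1.64549098e+01,  9.04231641e+01,  6.34892168e-04,
        7.32584548e+01, -8.59503123e+00]), 'joint_velocities': array([ 0.02954891,  0.01768008,  0.00483383,  0.02490193,  0.00758914,
       -0.0186368 ]), 'effort': array([ 2.93834628e-04, -4.05973470e+01, -2.92629075e+01, -1.34811889e-04,
        5.75777725e-03,  5.42423237e-06]), 'tool_pos': array([ 301.17246832, -603.37056704,  237.92669253]), 'tool_rot': array([-1.79865095e+02, -2.10048587e-02,  2.65155790e+01]), 'wrist_force': array([-0.70524791, -0.00793991,  0.84454501]), 'torque': array([ 0.00315231,  0.0317139 , -0.03854583]), 'grip_width': 85.14974211536206}
{'K': array([[475.34265458,   0.        , 320.2090346 ],
       [  0.        , 475.34265458, 241.8427475 ],
       [  0.        ,   0.        ,   1.        ]]), 'world_from_camera': array([[ 3.23490669e-01, -5.68188977e-01,  7.56647258e-01,
         1.30066443e+03],
       [ 9.46220534e-01,  1.90420890e-01, -2.61546528e-01,
        -2.66145992e+02],
       [ 4.52640912e-03,  8.00563034e-01,  5.99231458e-01,
         6.35857446e+02],
       [ 0.00000000e+00,  0.00000000e+00,  0.00000000e+00,
         1.00000000e+00]])}
{'K': array([[467.08699144,   0.        , 319.26752205],
       [  0.        , 467.08699144, 230.91089178],
       [  0.        ,   0.        ,   1.        ]]), 'world_from_camera': array([[-1.66551812e-03,  9.97136541e-01, -7.56038629e-02,
         5.43644709e+02],
       [-9.99998476e-01, -1.70035172e-03, -3.96371862e-04,
        -3.87747797e+01],
       [-5.23790026e-04,  7.56030875e-02,  9.97137853e-01,
         8.70901813e+02],
       [ 0.00000000e+00,  0.00000000e+00,  0.00000000e+00,
         1.00000000e+00]])}
```

View pics/scene0.png

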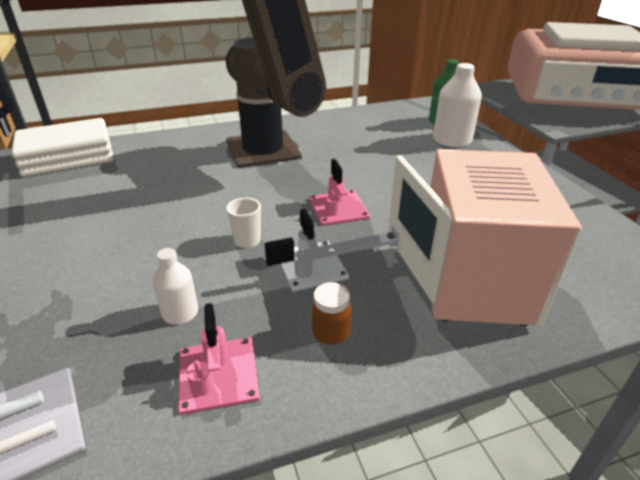

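View pics/top0.png

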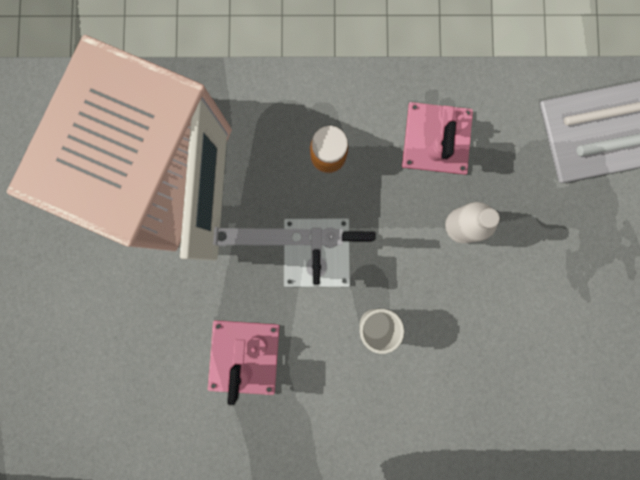

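The scene picture shows the aluminium catch at about (315,255), between pink ones at (338,205) and (218,370). In the top picture the catch-like things are aluminium (316,252), pink (440,138) and pink (243,358), and I choose the aluminium one. The bottle is at (470,222), jar (329,148) and beaker (381,330). Next is a close crop to check.

```bash
python3 - <<'E'
from h import *
p=cv2.imread('pics/top0.png');c=p[200:305,205:395];cv2.imwrite('pics/crop1.png',cv2.resize(c,None,fx=4.2,fy=4.2,interpolation=cv2.INTER_CUBIC))
p=cv2.imread('pics/scene0.png');c=p[190:300,245:415];cv2.imwrite('pics/crop2.png',cv2.resize(c,None,fx=4.5,fy=4.5,interpolation=cv2.INTER_CUBIC))
E
```

```text
(no output)
```

View pics/crop1.png

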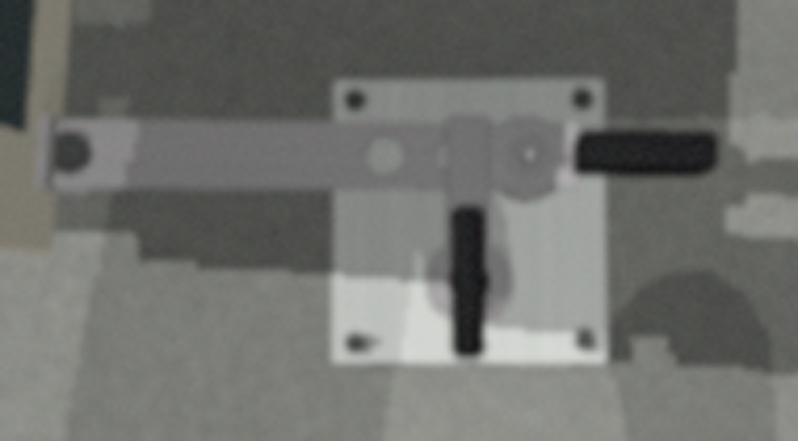

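View pics/crop2.png

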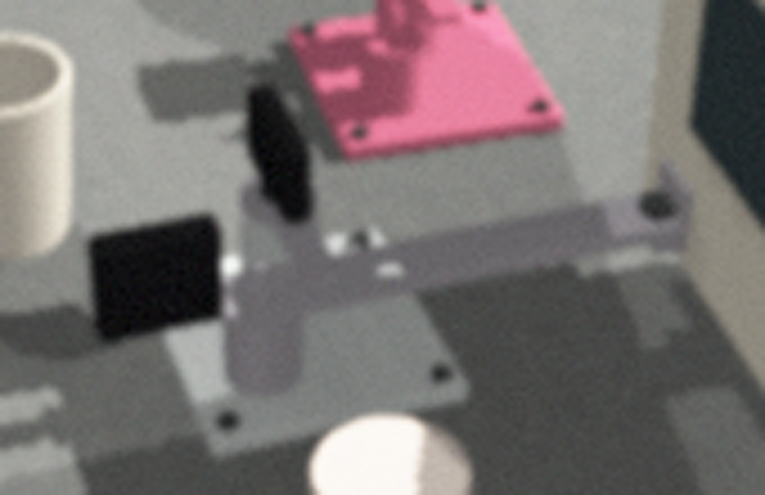

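```bash
python3 - <<'E'
from h import *
d=np.load('top0.npy')
f=lambda x,y:(x/4.2+205-.4,y/4.2+200-.4)
for n,x,y,z in [("knob",468,281,110),("wA",468,208,110),("wB",468,355,110),("pin",530,155,70),("pinw",530,155,58),("holenear",385,156,58),("handle",646,152,100),("hA",577,152,100),("hB",716,153,100),("pivot",70,153,58),
 ("c1",333,78,10),("c2",605,78,10),("c3",333,363,10),("c4",607,363,10)]:
    u,v=f(x,y);print(n,P("top",d,u,v,plane=z).round(1),P("top",d,round(u),round(v)).round(1))
for n,u,v,z in [("jar",329,140,90),("beaker",381,331,90),("bottlecap",488,217,140)]:
    print(n,P("top",d,u,v,plane=z).round(1),P("top",d,u,v).round(1))
E
```

```text
knob [543.4 -33.1 110. ] [542.6 -33.1 110.5]
wA [571.6 -33.1 110. ] [571.8 -33.1 110.7]
wB [514.9 -33.1 110. ] [515.1 -33.  108.5]
pin [594.7 -58.2  70. ] [593.9 -58.6  69.4]
pinw [595.5 -58.5  58. ] [593.9 -58.6  69.4]
holenear [595.1   1.7  58. ] [597.6   4.4  12.3]
handle [ 593.9 -103.2  100. ] [ 593.5 -102.5  100.7]
hA [593.9 -76.  100. ] [593.8 -76.2  97.5]
hB [ 593.5 -130.7  100. ] [ 593.6 -130.7   99.1]
pivot [596.6 132.5  58. ] [596.3 131.6  64.2]
c1 [632.7  27.1  10. ] [633.8  27.5   2.1]
c2 [632.5 -92.9  10. ] [633.7 -94.1   1.4]
c3 [507.8  26.6  10. ] [5.074e+02 2.710e+01 5.000e-01]
c4 [507.6 -93.   10. ] [507.2 -93.3   1.2]
jar [758.  -55.3  90. ] [758.1 -55.3  89.7]
beaker [ 437.1 -140.    90. ] [ 425.6 -151.     5.7]
bottlecap [ 620.5 -303.9  140. ] [ 620.4 -303.5  141. ]
```

Depth and plane agree for all the points. The pin is at (595,-58), the knob axis at (543,-33) and the handle at (594,-103). The knob lies at (-25,-52) from the pin along the catch axes, as specified. Now I'll move in: yaw to 0 first.

```bash
python3 -m pendant '[{"rz":6.6},{"rz":6.6},{"rz":6.6},{"rz":6.7},{"jaw":-1}]' 60
```

```text
validation failed for argument at $[0]...
```

```bash
python3 -m pendant '[{"rx":0,"ry":0,"rz":6.6,"x":0,"y":0,"z":0,"jaw":-1},{"rx":0,"ry":0,"rz":6.6,"x":0,"y":0,"z":0,"jaw":-1},{"rx":0,"ry":0,"rz":6.6,"x":0,"y":0,"z":0,"jaw":-1},{"rx":0,"ry":0,"rz":6.7,"x":0,"y":0,"z":0,"jaw":-1}]' 60
```

```text
time_s: 0.5
tool_pos: [301.3, -603.6, 238.5]
tool_rot: [-179.9, 0.0, -0.3]
wrist_force: [0.4, 0.2, 0.7]
grip_width: 85.7
```

```bash

python3 -m pendant '[{"rx":0,"ry":0,"rz":0,"x":0.018,"y":-0.042,"z":0,"jaw":-1},{"rx":0,"ry":0,"rz":0,"x":0.018,"y":-0.042,"z":0,"jaw":-1},{"rx":0,"ry":0,"rz":0,"x":0.018,"y":-0.042,"z":0,"jaw":-1},{"rx":0,"ry":0,"rz":0,"x":0.018,"y":-0.042,"z":0,"jaw":-1},{"rx":0,"ry":0,"rz":0,"x":0.018,"y":-0.042,"z":0,"jaw":-1}]'
python3 -m pendant '[{"rx":0,"ry":0,"rz":0,"x":0.018,"y":-0.042,"z":0,"jaw":-1},{"rx":0,"ry":0,"rz":0,"x":0.018,"y":-0.042,"z":0,"jaw":-1},{"rx":0,"ry":0,"rz":0,"x":0.018,"y":-0.042,"z":0,"jaw":-1},{"rx":0,"ry":0,"rz":0,"x":0.018,"y":-0.042,"z":0,"jaw":-1},{"rx":0,"ry":0,"rz":0,"x":0.018,"y":-0.042,"z":0,"jaw":-1}]'
```

```text
time_s: 1.0
tool_pos: [391.5, -391.9, 238.7]
tool_rot: [-179.9, 0.0, -0.0]
wrist_force: [0.5, -0.5, -0.3]
grip_width: 85.5
time_s: 1.5
tool_pos: [481.4, -182.0, 239.0]
tool_rot: [-180.0, 0.0, 0.0]
wrist_force: [0.2, -0.1, 0.2]
grip_width: 85.4
```

```bash

python3 -m pendant '[{"rx":0,"ry":0,"rz":0,"x":0.0155,"y":-0.037,"z":0.01,"jaw":-1},{"rx":0,"ry":0,"rz":0,"x":0.0155,"y":-0.037,"z":0.01,"jaw":-1},{"rx":0,"ry":0,"rz":0,"x":0.0155,"y":-0.037,"z":0.01,"jaw":-1},{"rx":0,"ry":0,"rz":0,"x":0.0155,"y":-0.038,"z":0.01,"jaw":-1},{"rx":0,"ry":0,"rz":0,"x":0,"y":0,"z":0,"jaw":-1}]'
python3 - <<'E'
from h import *
p,d=bot.snapshot("wrist");cv2.imwrite('pics/w1.png',p);np.save('w1.npy',d)
print(bot.read_state()['tool_pos'],bot.camera_params("wrist"))
E
```

```text
time_s: 2.0
tool_pos: [542.8, -30.7, 197.0]
tool_rot: [-179.9, 0.2, 0.3]
wrist_force: [-0.7, -0.2, -0.5]
grip_width: 85.5
[542.74156906 -32.62512065 197.78983278] {'K': array([[412.22851838,   0.        , 317.03989255],
       [  0.        , 412.22851838, 240.9923985 ],
       [  0.        ,   0.        ,   1.        ]]), 'world_from_camera': array([[ 3.74521983e-03,  9.64666312e-01,  2.63448060e-01,
         6.08824465e+02],
       [-9.99992981e-01,  3.58558659e-03,  1.08673773e-03,
        -3.10268931e+01],
       [ 1.03723445e-04, -2.63450281e-01,  9.64672970e-01,
         3.32638694e+02],
       [ 0.00000000e+00,  0.00000000e+00,  0.00000000e+00,
         1.00000000e+00]])}
```

View pics/w1.png

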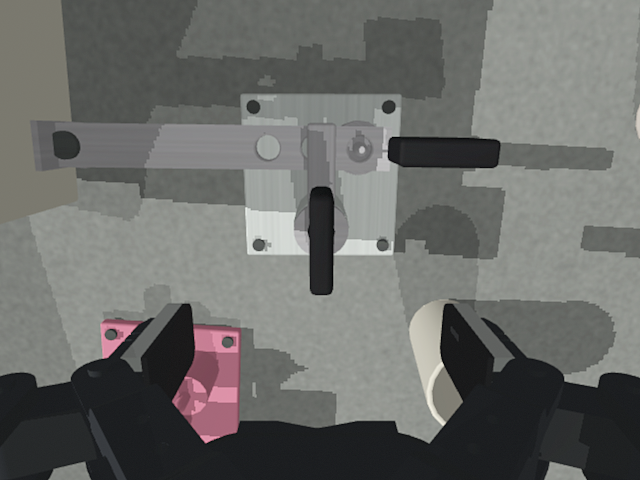

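The wrist view shows the wing at (321,187–294), the pin at (362,150) and the handle at (388–499,152). The gripper is centred over the wing. I'll measure again from this view.

```bash
python3 - <<'E'
from h import *
for n,u,v,z in [("wA",321,190,110),("wB",321,265,110),("pin",362,150,70),("h1",390,142,100),("h2",498,142,100),("pivot",65,146,60),("near",268,147,58)]:
    print(n,P("wrist",None,u,v,plane=z).round(1))
E
```

```text
wA [576.7 -33.3 110. ]
wB [533.9 -33.6 110. ]
pin [596.  -59.1  70. ]
h1 [601.8 -71.1 100. ]
h2 [ 602.  -130.4  100. ]
pivot [597.3 131.5  60. ]
near [597.    0.8  58. ]
```

```bash

python3 -m pendant '[{"rx":0,"ry":0,"rz":0,"x":0.0008,"y":0.0008,"z":0.03,"jaw":-1},{"rx":0,"ry":0,"rz":0,"x":0,"y":0,"z":0.03,"jaw":-1},{"rx":0,"ry":0,"rz":0,"x":0,"y":0,"z":0.03,"jaw":-1},{"rx":0,"ry":0,"rz":0,"x":0,"y":0,"z":0.024,"jaw":-1},{"rx":0,"ry":0,"rz":0,"x":0,"y":0,"z":0,"jaw":0}]' 50
python3 -m pendant '[{"rx":0,"ry":0,"rz":0,"x":0,"y":0,"z":0,"jaw":1},{"rx":0,"ry":0,"rz":0,"x":0,"y":0,"z":0,"jaw":1},{"rx":0,"ry":0,"rz":0,"x":0,"y":0,"z":0,"jaw":1},{"rx":0,"ry":0,"rz":0,"x":0,"y":0,"z":0,"jaw":1},{"rx":0,"ry":0,"rz":0,"x":0,"y":0,"z":0,"jaw":1}]' 50
```

```text
time_s: 2.55
tool_pos: [540.8, -36.1, 81.5]
tool_rot: [-179.9, 0.5, -0.1]
wrist_force: [-0.5, -0.1, 0.0]
grip_width: 72.8
time_s: 3.05
tool_pos: [545.1, -33.0, 87.4]
tool_rot: [-179.7, -0.2, -0.0]
wrist_force: [0.6, 10.5, 5.4]
grip_width: 13.2
```

```bash

python3 -m pendant '[{"rx":0,"ry":0,"rz":-8,"x":0,"y":0,"z":0,"jaw":1},{"rx":0,"ry":0,"rz":-8,"x":0,"y":0,"z":0,"jaw":1},{"rx":0,"ry":0,"rz":-8,"x":0,"y":0,"z":0,"jaw":1},{"rx":0,"ry":0,"rz":-8,"x":0,"y":0,"z":0,"jaw":1},{"rx":0,"ry":0,"rz":-8,"x":0,"y":0,"z":0,"jaw":1}]' 50
python3 -c "
from h import *
s=bot.read_state();print(s['torque'],s['tool_pos'])"
```

```text
time_s: 3.55
tool_pos: [545.0, -32.5, 87.4]
tool_rot: [-179.8, -0.3, 40.2]
wrist_force: [-0.7, 11.4, 5.6]
grip_width: 13.6
[ 1.60306441  0.10433655 -0.09104451] [544.9723288  -32.52333153  87.41821768]
```

```bash

python3 -m pendant '[{"rx":0,"ry":0,"rz":-8,"x":0,"y":0,"z":0,"jaw":1},{"rx":0,"ry":0,"rz":-8,"x":0,"y":0,"z":0,"jaw":1},{"rx":0,"ry":0,"rz":-8,"x":0,"y":0,"z":0,"jaw":1},{"rx":0,"ry":0,"rz":-8,"x":0,"y":0,"z":0,"jaw":1},{"rx":0,"ry":0,"rz":-8,"x":0,"y":0,"z":0,"jaw":1}]' 50
python3 -c "
from h import *
s=bot.read_state();print(s['torque'],s['tool_pos'])"
```

```text
time_s: 4.05
tool_pos: [544.6, -32.3, 87.4]
tool_rot: [-180.0, -0.4, 80.3]
wrist_force: [-1.4, 11.6, 6.8]
grip_width: 13.4
[1.72354026 0.35846183 0.09739455] [544.59964338 -32.3016978   87.40680495]
```

```bash

python3 -m pendant '[{"rx":0,"ry":0,"rz":0,"x":0,"y":0,"z":0,"jaw":0},{"rx":0,"ry":0,"rz":0,"x":0,"y":0,"z":0,"jaw":0},{"rx":0,"ry":0,"rz":0,"x":0,"y":0,"z":0,"jaw":0},{"rx":0,"ry":0,"rz":0,"x":0,"y":0,"z":-0.035,"jaw":0},{"rx":0,"ry":0,"rz":-8,"x":0,"y":0,"z":-0.04,"jaw":0}]' 50
python3 -m pendant '[{"rx":0,"ry":0,"rz":-2,"x":0.01,"y":0.01,"z":-0.03,"jaw":0},{"rx":0,"ry":0,"rz":0,"x":0,"y":0,"z":0,"jaw":0}]' 50
python3 - <<'E'
from h import *
c=bot.camera_params("wrist")
p,d=bot.snapshot("wrist");cv2.imwrite('pics/w2.png',p);np.save('w2.npy',d)
import pickle;pickle.dump(c,open('w2.pkl','wb'))
p,d=bot.snapshot("scene");cv2.imwrite('pics/s2.png',p)
print(bot.read_state())
E
```

```text
time_s: 4.55
tool_pos: [542.4, -35.8, 159.0]
tool_rot: [-179.7, -0.0, 88.1]
wrist_force: [0.3, 0.3, -0.2]
grip_width: 42.4
time_s: 4.75
tool_pos: [558.2, -26.7, 196.6]
tool_rot: [179.3, 0.1, 90.0]
wrist_force: [0.3, -1.0, 1.1]
grip_width: 42.8
{'time_s': 4.85, 'q': array([-1.31847972e+01,  3.91742885e+00,  1.09887289e+02, -2.09274774e-02,
        6.60993754e+01, -1.31417316e+01]), 'joint_velocities': array([-0.29053926,  1.44871311,  2.99703133,  0.01665912,  0.22063439,
       -0.15161919]), 'effort': array([ 1.38594825e-01, -3.19914472e+01, -2.93815166e+01,  1.02778513e-02,
       -4.07508365e-02, -5.12001407e-04]), 'tool_pos': array([554.74927851, -26.41095325, 191.04500006]), 'tool_rot': array([1.79910960e+02, 4.04506743e-02, 8.99653658e+01]), 'wrist_force': array([-0.60794545, -0.16615894, -0.90169024]), 'torque': array([ 0.02053401, -0.00861601, -0.02672015]), 'grip_width': 42.55355679500487}
```

View pics/w2.png

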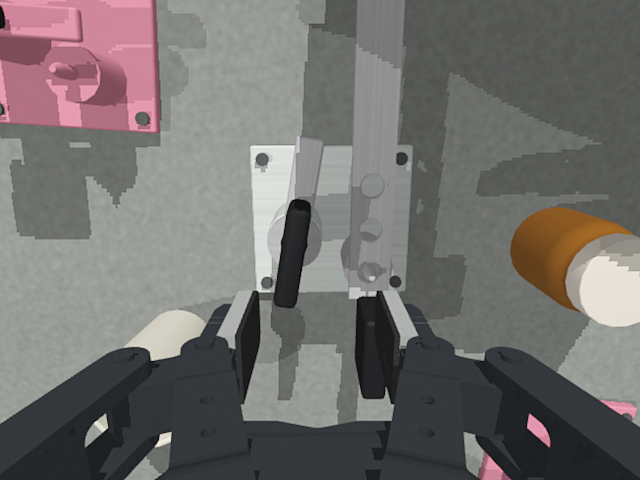

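View pics/s2.png

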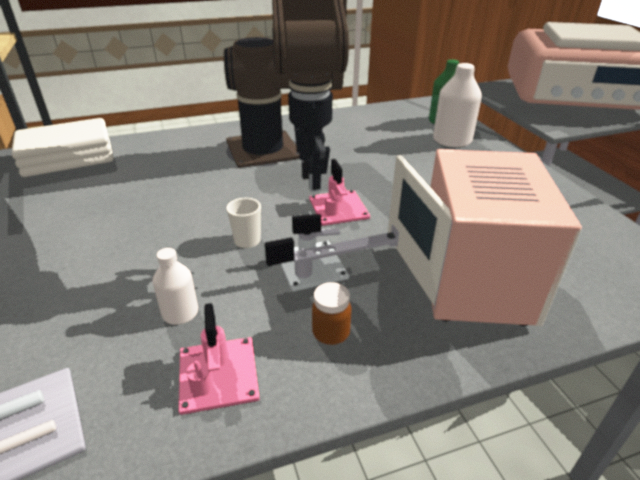

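The tongue in the wrist view (308,140) has swung clear toward the door, the knob is at its open stop, and the bystanders haven't moved. Next is the handle at (594,-102.5).

```bash

python3 -m pendant '[{"rx":0,"ry":0,"rz":0,"x":-0.038,"y":0.02,"z":0,"jaw":0},{"rx":0,"ry":0,"rz":0,"x":-0.038,"y":0.0195,"z":0,"jaw":0},{"rx":0,"ry":0,"rz":0,"x":0,"y":0,"z":0.03,"jaw":0},{"rx":0,"ry":0,"rz":0,"x":0,"y":0,"z":0.02,"jaw":0},{"rx":0,"ry":0,"rz":0,"x":0,"y":0,"z":0,"jaw":0}]' 60
python3 - <<'E'
from h import *
print([bot.read_state()[k] for k in('tool_pos','tool_rot')])
p,d=bot.snapshot("wrist");cv2.imwrite('pics/w3.png',p)
E
```

```text
time_s: 5.35
tool_pos: [589.9, -101.6, 133.9]
tool_rot: [-179.3, -0.2, 89.9]
wrist_force: [-0.7, 0.5, -0.2]
grip_width: 42.7
[array([ 589.86477752, -101.59593877,  133.91394902]), array([-179.34466822,   -0.21796312,   89.91288605])]
```

View pics/w3.png

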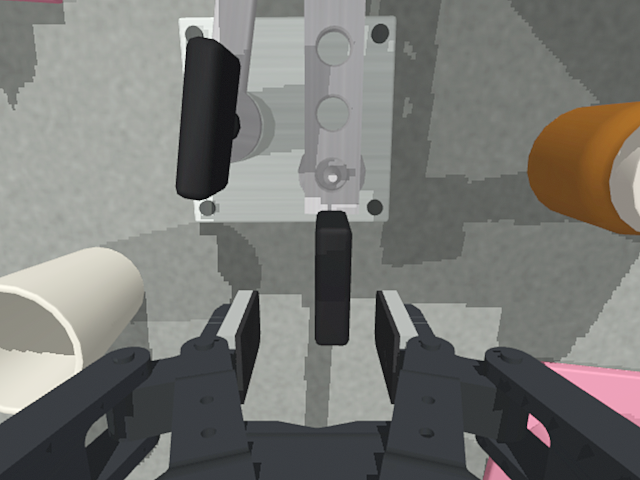

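```bash
python3 - <<'E'
from h import *
print(bot.read_state()['tool_pos'])
for v,z in((212,100),(285,100),(345,70)): print(P("wrist",None,332,v,plane=z).round(1))
print(P("wrist",None,333,177,plane=70).round(1), bot.camera_params("wrist")['world_from_camera'][:3,3])
E
```

```text
[ 591.32816657 -101.74536488  136.44527439]
[597.2 -68.1 100. ]
[ 597.4 -101.   100. ]
[ 598.7 -147.4   70. ]
[598.4 -56.7  70. ] [592.11644172 -34.702168   271.6352625 ]
```

```bash

python3 -m pendant '[{"rx":0,"ry":0,"rz":0,"x":-0.001,"y":0.005,"z":0.02,"jaw":0},{"rx":0,"ry":0,"rz":0,"x":0,"y":0,"z":0.025,"jaw":0},{"rx":0,"ry":0,"rz":0,"x":0,"y":0,"z":0.017,"jaw":0},{"rx":0,"ry":0,"rz":0,"x":0,"y":0,"z":0,"jaw":0},{"rx":0,"ry":0,"rz":0,"x":0,"y":0,"z":0,"jaw":1}]' 60
python3 -m pendant '[{"rx":0,"ry":0,"rz":0,"x":0,"y":0,"z":0,"jaw":1},{"rx":0,"ry":0,"rz":0,"x":0,"y":0,"z":0,"jaw":1},{"rx":0,"ry":0,"rz":0,"x":0,"y":0,"z":0,"jaw":1},{"rx":0,"ry":0,"rz":0,"x":0,"y":0,"z":0,"jaw":1}]' 60
```

```text
time_s: 5.9
tool_pos: [599.0, -103.0, 78.7]
tool_rot: [180.0, 0.0, 90.0]
wrist_force: [0.7, -1.2, -0.3]
grip_width: 29.3
time_s: 6.3
tool_pos: [599.6, -103.3, 79.9]
tool_rot: [179.9, 0.1, 90.1]
wrist_force: [-2.4, -0.4, 5.7]
grip_width: 15.2
```

```bash

python3 -m pendant '[{"rx":0,"ry":-2.5,"rz":0,"x":0.0012,"y":0,"z":-0.0103,"jaw":1},{"rx":0,"ry":-2.5,"rz":0,"x":0.0012,"y":0,"z":-0.0103,"jaw":1},{"rx":0,"ry":0,"rz":0,"x":0,"y":0,"z":0,"jaw":1}]' 60
python3 -c "
from h import *
for i in range(3):
  s=bot.read_state();print(s['tool_pos'],s['wrist_force'],s['torque'],s['tool_rot'])"
```

```text
time_s: 6.6
tool_pos: [599.5, -99.6, 100.0]
tool_rot: [179.9, 5.0, 90.1]
wrist_force: [-0.6, -0.6, -1.0]
grip_width: 15.1
[599.47029543 -99.60063984 100.00094464] [-0.58982839 -0.58462726 -1.00013367] [0.13765029 0.12629165 0.1338952 ] [179.89171124   5.04159564  90.09618797]
[599.47029543 -99.60063984 100.00094464] [-0.58982839 -0.58462726 -1.00013367] [0.13765029 0.12629165 0.1338952 ] [179.89171124   5.04159564  90.09618797]
[599.47029543 -99.60063984 100.00094464] [-0.58982839 -0.58462726 -1.00013367] [0.13765029 0.12629165 0.1338952 ] [179.89171124   5.04159564  90.09618797]
```

```bash

python3 -m pendant '[{"rx":0,"ry":-2.5,"rz":0,"x":0.0012,"y":0,"z":-0.0103,"jaw":1},{"rx":0,"ry":-2.5,"rz":0,"x":0.0012,"y":0,"z":-0.0103,"jaw":1},{"rx":0,"ry":-2.5,"rz":0,"x":0.0012,"y":0,"z":-0.0103,"jaw":1},{"rx":0,"ry":0,"rz":0,"x":0,"y":0,"z":0,"jaw":1}]' 60
python3 - <<'E'
from h import *
p,d=bot.snapshot("scene");cv2.imwrite('pics/s4.png',cv2.resize(p[170:330,230:450],None,fx=3.6,fy=3.6,interpolation=cv2.INTER_CUBIC))
p,d=bot.snapshot("wrist");cv2.imwrite('pics/w4.png',p)
s=bot.read_state();print(s['tool_pos'],s['wrist_force'])
E
```

```text
time_s: 7.0
tool_pos: [599.1, -91.7, 129.2]
tool_rot: [180.0, 12.5, 90.1]
wrist_force: [-0.1, -0.1, -1.4]
grip_width: 15.1
[598.49247921 -92.21146429 127.98329969] [-0.59828731 -0.01459392 -1.59691459]
```

View pics/s4.png

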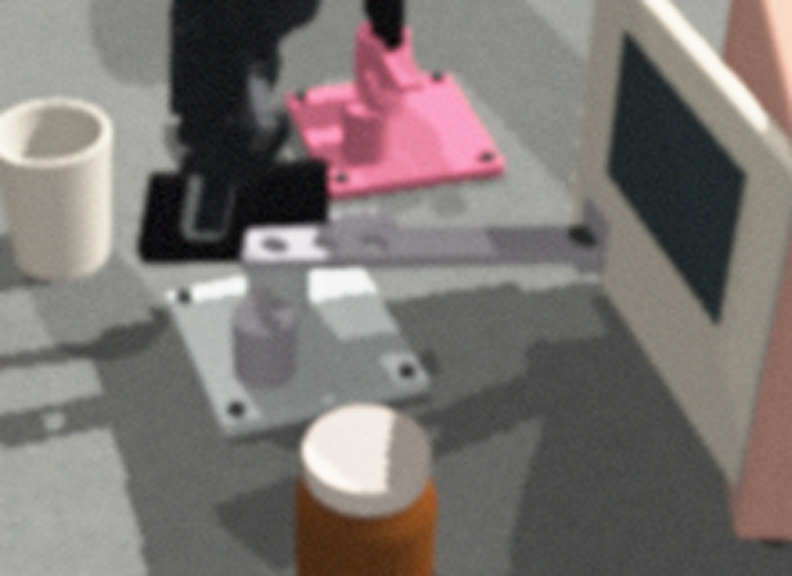

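View pics/w4.png

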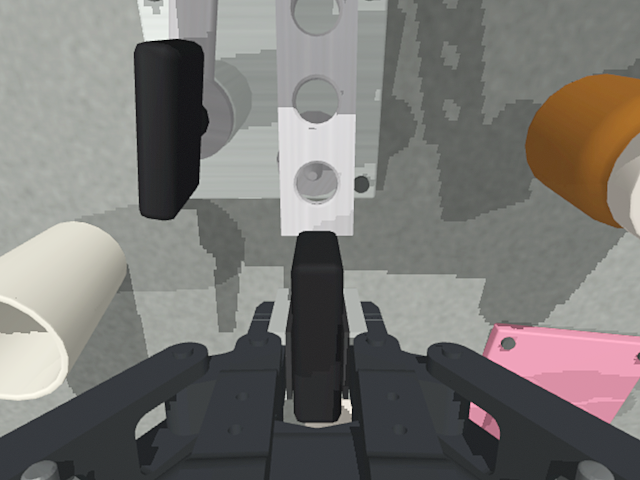

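```bash
python3 - <<'E'
from h import *
p=cv2.imread('pics/top0.png');cv2.imwrite('pics/crop5.png',cv2.resize(p[70:270,110:250],None,fx=3,fy=3,interpolation=cv2.INTER_CUBIC))
d=np.load('top0.npy')
for u,v in((203,90),(131,241),(12,191),(84,42),(228,130),(215,250),(190,250),(222,120),(197,200),(205,130)):
    print(u,v,P("top",d,u,v).round(1),P("top",d,u,v,plane=230).round(1))
# all door-top pixels (z 205-226 near front)
cp=bot.camera_params("top");K=cp['K'];T=cp['world_from_camera']
v,u=np.mgrid[70:270,110:260];z=d[70:270,110:260]
X=np.stack([(u-K[0,2])/K[0,0]*z,-(v-K[1,2])/K[1,1]*z,-z,np.ones_like(z)],-1)@T.T
h,e=np.histogram(X[...,2],bins=range(0,245,5));print(list(zip(e,h)))
np.save('X.npy',X)
E
```

```text
203 90 [793.  125.9 226.2] [791.6 124.9 230. ]
131 241 [578.8 220.3 229.7] [578.8 220.2 230. ]
12 191 [648.3 386.5 231. ] [648.4 387.1 230. ]
84 42 [861.2 294.4 231.4] [861.8 295.1 230. ]
228 130 [791.3 127.3  37.4] [734.   88.9 230. ]
215 250 [572.3 143.4  56.3] [566.2 104.6 230. ]
190 250 [566.9 143.6 212.9] [566.3 138.9 230. ]
222 120 [792.3 126.8  92.3] [748.4  97.5 230. ]
197 200 [640.  139.1 197.7] [635.4 130.5 230. ]
205 130 [748.1 132.9 182.8] [734.1 121.1 230. ]
[(np.int64(0), np.int64(6818)), (np.int64(5), np.int64(34)), (np.int64(10), np.int64(0)), (np.int64(15), np.int64(2)), (np.int64(20), np.int64(21)), (np.int64(25), np.int64(1209)), (np.int64(30), np.int64(1194)), (np.int64(35), np.int64(89)), (np.int64(40), np.int64(92)), (np.int64(45), np.int64(99)), (np.int64(50), np.int64(123)), (np.int64(55), np.int64(571)), (np.int64(60), np.int64(289)), (np.int64(65), np.int64(104)), (np.int64(70), np.int64(122)), (np.int64(75), np.int64(150)), (np.int64(80), np.int64(115)), (np.int64(85), np.int64(112)), (np.int64(90), np.int64(108)), (np.int64(95), np.int64(100)), (np.int64(1
[... 184 characters left out ...]
int64(130), np.int64(136)), (np.int64(135), np.int64(132)), (np.int64(140), np.int64(139)), (np.int64(145), np.int64(146)), (np.int64(150), np.int64(139)), (np.int64(155), np.int64(150)), (np.int64(160), np.int64(146)), (np.int64(165), np.int64(149)), (np.int64(170), np.int64(156)), (np.int64(175), np.int64(163)), (np.int64(180), np.int64(158)), (np.int64(185), np.int64(159)), (np.int64(190), np.int64(192)), (np.int64(195), np.int64(276)), (np.int64(200), np.int64(171)), (np.int64(205), np.int64(194)), (np.int64(210), np.int64(174)), (np.int64(215), np.int64(582)), (np.int64(220), np.int64(1005)), (np.int64(225), np.int64(2428)), (np.int64(230), np.int64(8085)), (np.int64(235), np.int64(1))]
```

View pics/crop5.png

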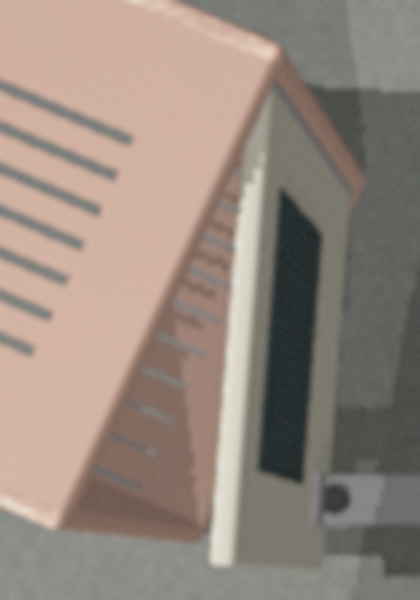

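The bar is clear of the pin, which shows through the far hole at (316,183). The door points put the hinge at about (785,136), so the handle goal is about (587,-165) with a 4° yaw. I'll pull while keeping the tilt.

```bash

python3 -m pendant '[{"rx":0.18,"ry":0,"rz":0.8,"x":-0.0118,"y":-0.0014,"z":0.0026,"jaw":1},{"rx":0.18,"ry":0,"rz":0.8,"x":-0.0118,"y":-0.0014,"z":0.0026,"jaw":1},{"rx":0.18,"ry":0,"rz":0.8,"x":-0.0118,"y":-0.0014,"z":0.0026,"jaw":1},{"rx":0.18,"ry":0,"rz":0.8,"x":-0.0118,"y":-0.0014,"z":0.0026,"jaw":1},{"rx":0.18,"ry":0,"rz":0.8,"x":-0.0118,"y":-0.0014,"z":0.0026,"jaw":1}]' 60
python3 -m pendant '[{"rx":0,"ry":0,"rz":0,"x":0,"y":0,"z":0,"jaw":1},{"rx":0,"ry":0,"rz":0,"x":0,"y":0,"z":0,"jaw":1}]' 60
python3 - <<'E'
from h import *
c=bot.camera_params("wrist")
p,d=bot.snapshot("wrist");cv2.imwrite('pics/w6.png',p)
p,d=bot.snapshot("scene");cv2.imwrite('pics/s6.png',cv2.resize(p[170:330,230:450],None,fx=3.6,fy=3.6,interpolation=cv2.INTER_CUBIC))
s=bot.read_state();print(s['tool_pos'],s['tool_rot'],s['wrist_force'])
E
```

```text
time_s: 7.6
tool_pos: [589.7, -154.4, 128.8]
tool_rot: [-180.0, 12.5, 85.8]
wrist_force: [-1.0, 1.6, -1.1]
grip_width: 15.2
time_s: 7.8
tool_pos: [590.2, -154.1, 129.5]
tool_rot: [180.0, 12.6, 85.9]
wrist_force: [-2.0, -0.6, 0.7]
grip_width: 15.3
[ 590.20241794 -153.07286362  129.28658138] [-179.9946317    12.54143919   85.9322968 ] [-0.96938787 -0.87653353 -1.11275522]
```

View pics/w6.png

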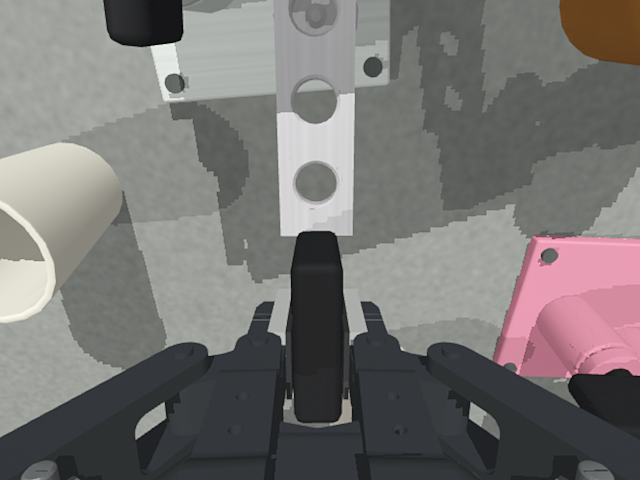

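View pics/s6.png

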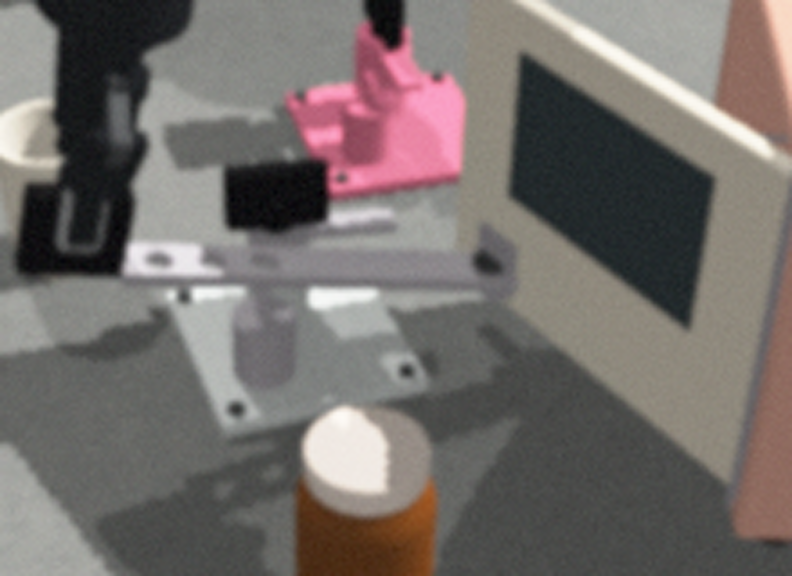

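```bash
python3 - <<'E'
from h import *
p=cv2.imread('pics/w6.png');cv2.imwrite('pics/crop7.png',cv2.resize(p[0:130,250:390],None,fx=4.5,fy=4.5,interpolation=cv2.INTER_CUBIC))
th=np.radians(12.5)
for n,u,v,x in(("far",316,182,190),("mid",315,99,160)):
    z=50+x*np.sin(th)+8*np.cos(th);print(n,P("wrist",None,u,v,plane=z).round(1))
E
```

```text
far [ 592.5 -110.7   98.9]
mid [594.3 -81.8  92.4]
```

View pics/crop7.png

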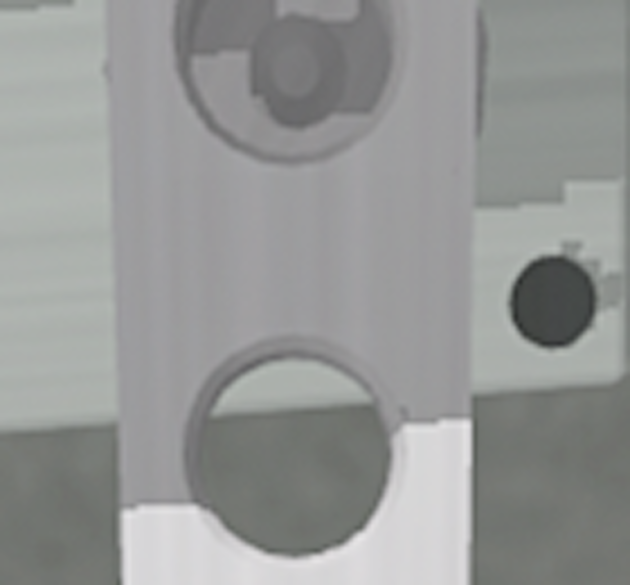

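```bash
python3 - <<'E'
from h import *
th=np.radians(12.5)
z=50+130*np.sin(th)+8*np.cos(th);print(P("wrist",None,314,11.3,plane=z).round(1),P("wrist",None,315.5,14.2,plane=70).round(1))
E
```

```text
[595.9 -54.3  85.9] [596.4 -54.9  70. ]
```

```bash

python3 -m pendant '[{"rx":0,"ry":0,"rz":0,"x":0.003,"y":0,"z":0,"jaw":1},{"rx":0,"ry":1.5,"rz":0,"x":-0.0007,"y":0,"z":0.0062,"jaw":1},{"rx":0,"ry":0,"rz":0,"x":0,"y":0,"z":0,"jaw":1}]' 60
python3 - <<'E'
from h import *
p,d=bot.snapshot("wrist");cv2.imwrite('pics/w8.png',cv2.resize(p[0:130,250:390],None,fx=4.5,fy=4.5,interpolation=cv2.INTER_CUBIC))
p,d=bot.snapshot("top");cv2.imwrite('pics/t8.png',cv2.resize(p[190:310,225:425],None,fx=4,fy=4,interpolation=cv2.INTER_CUBIC))
s=bot.read_state();print(s['tool_pos'],s['tool_rot'],s['wrist_force'])
E
```

```text
time_s: 8.2
tool_pos: [589.7, -151.1, 121.7]
tool_rot: [-179.9, 10.9, 86.0]
wrist_force: [-2.8, 0.5, 1.2]
grip_width: 14.7
[ 589.99342451 -151.16841671  122.34715646] [-179.92143831   10.98361124   85.96840788] [-2.9773939   0.24055587  0.40585648]
```

View pics/w8.png

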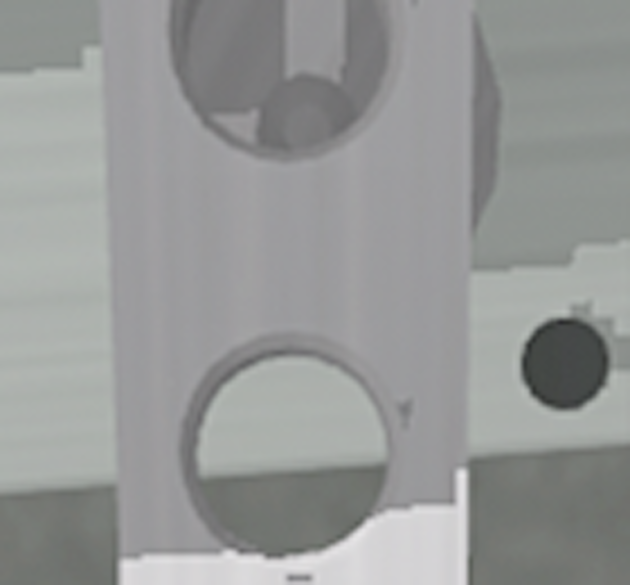

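View pics/t8.png

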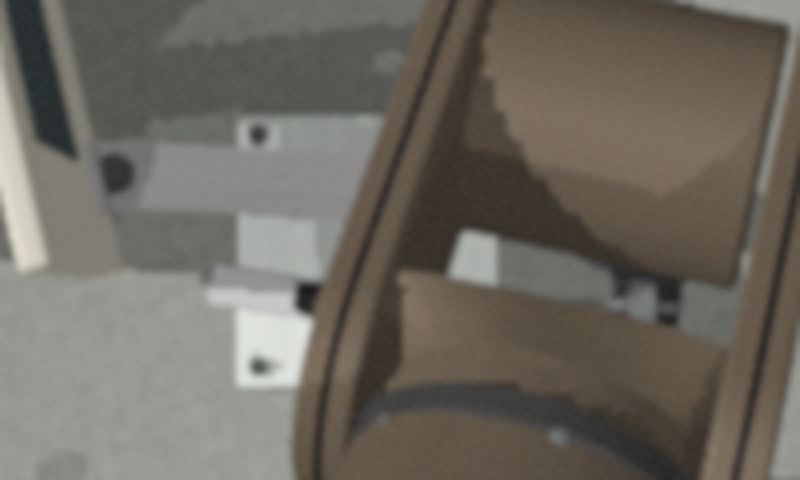

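The near hole's centre is at about crop (280,48) and the pin at (306,115). The pin is 5 mm towards the handle, of which about 4 mm is the tilt, and 1.9 mm towards +X. I'll nudge +X and lower in steps.

```bash

python3 -m pendant '[{"rx":0,"ry":0,"rz":-0.7,"x":-0.0007,"y":0.003,"z":0,"jaw":1},{"rx":0,"ry":1.5,"rz":0,"x":-0.0007,"y":0,"z":0.0062,"jaw":1},{"rx":0,"ry":1.5,"rz":0,"x":-0.0007,"y":0,"z":0.0062,"jaw":1},{"rx":0,"ry":0,"rz":0,"x":0,"y":0,"z":0,"jaw":1}]' 60
python3 - <<'E'
from h import *
p,d=bot.snapshot("wrist");cv2.imwrite('pics/w9.png',cv2.resize(p[0:130,250:390],None,fx=4.5,fy=4.5,interpolation=cv2.INTER_CUBIC))
s=bot.read_state();print(s['tool_pos'],s['tool_rot'],s['wrist_force'])
E
```

```text
time_s: 8.7
tool_pos: [592.7, -156.4, 110.1]
tool_rot: [-179.8, 8.0, 86.6]
wrist_force: [-2.7, 0.5, 0.5]
grip_width: 15.4
[ 592.90708049 -156.36907264  110.58017456] [-179.81467117    8.01497396   86.63073069] [-2.77790239 -0.42398403 -0.48789693]
```

View pics/w9.png

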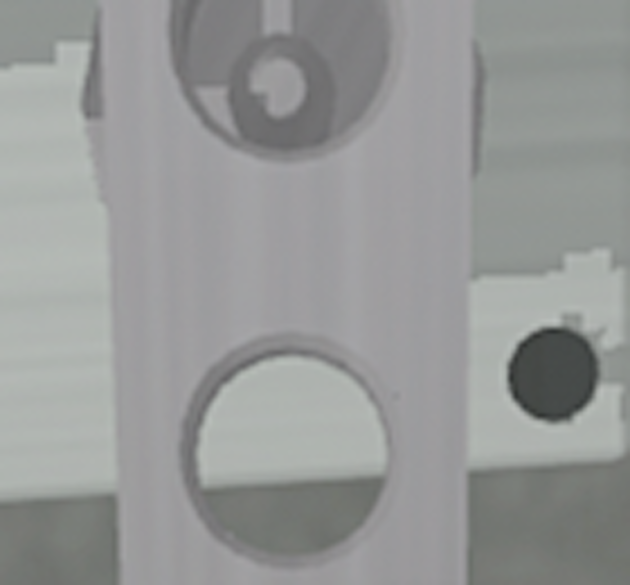

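```bash

python3 -m pendant '[{"rx":0,"ry":1.5,"rz":0,"x":-0.0007,"y":0,"z":0.0062,"jaw":1},{"rx":0,"ry":1.5,"rz":0,"x":-0.0007,"y":0,"z":0.0062,"jaw":1},{"rx":0,"ry":0,"rz":0,"x":0,"y":0,"z":0,"jaw":1}]' 60
python3 -m pendant '[{"rx":0,"ry":1.5,"rz":0,"x":-0.0007,"y":0,"z":0.0062,"jaw":1},{"rx":0,"ry":1.5,"rz":0,"x":-0.0007,"y":0,"z":0.0062,"jaw":1},{"rx":0,"ry":0,"rz":0,"x":0,"y":0,"z":0,"jaw":1}]' 60
```

```text
time_s: 9.05
tool_pos: [592.5, -159.4, 98.2]
tool_rot: [-179.8, 5.0, 86.6]
wrist_force: [-2.9, 0.2, 0.2]
grip_width: 15.1
time_s: 9.35
tool_pos: [592.1, -161.8, 85.4]
tool_rot: [-179.8, 1.9, 86.5]
wrist_force: [-2.8, -0.1, -0.6]
grip_width: 14.9
```

```bash

python3 -m pendant '[{"rx":0,"ry":1.0,"rz":0,"x":-0.0005,"y":0,"z":0.0041,"jaw":1},{"rx":0,"ry":1.0,"rz":0,"x":-0.0005,"y":0,"z":0.0041,"jaw":1},{"rx":0,"ry":0,"rz":0,"x":0,"y":0,"z":0,"jaw":1}]' 60
python3 - <<'E'
from h import *
p,d=bot.snapshot("wrist");cv2.imwrite('pics/w10.png',p)
p,d=bot.snapshot("scene");cv2.imwrite('pics/s10.png',cv2.resize(p[170:330,230:450],None,fx=3.6,fy=3.6,interpolation=cv2.INTER_CUBIC))
s=bot.read_state();print(s['tool_pos'],s['tool_rot'],s['wrist_force'])
E
```

```text
time_s: 9.65
tool_pos: [592.8, -162.6, 79.9]
tool_rot: [-179.8, -0.1, 86.6]
wrist_force: [-6.4, 4.7, 7.3]
grip_width: 15.0
[ 592.81793525 -162.57578513   79.94428199] [-1.79843491e+02 -3.46158019e-02  8.66488660e+01] [-6.14836319  3.13859211  6.46155571]
```

View pics/w10.png

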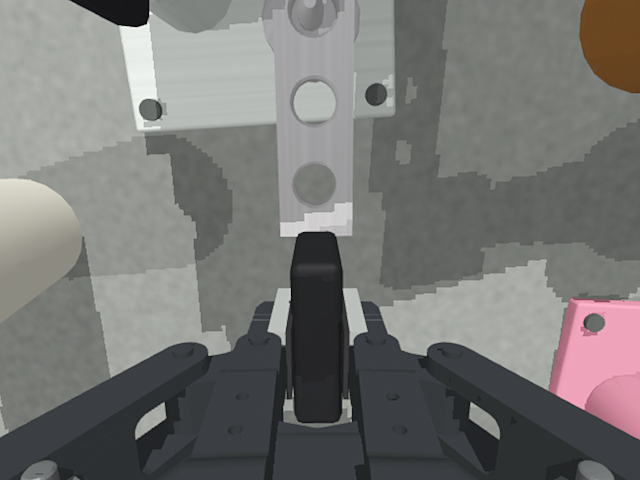

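View pics/s10.png

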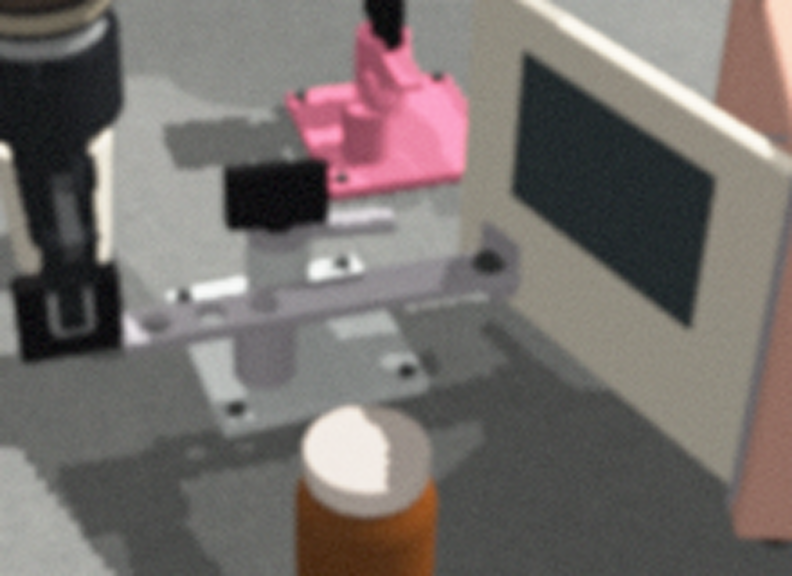

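The bar is level, the pin shows through the near hole at (312,12), and the wrist reads 6 N upward as the bar sits on the boss. Release and retreat.

```bash

python3 -m pendant '[{"rx":0,"ry":0,"rz":0,"x":0,"y":0,"z":0,"jaw":0},{"rx":0,"ry":0,"rz":0,"x":0,"y":0,"z":0,"jaw":0},{"rx":0,"ry":0,"rz":0,"x":0,"y":0,"z":0,"jaw":0},{"rx":0,"ry":0,"rz":0,"x":0,"y":0,"z":-0.04,"jaw":0},{"rx":0,"ry":0,"rz":0,"x":0,"y":0,"z":-0.04,"jaw":0}]' 50
python3 -m pendant '[{"rx":0,"ry":0,"rz":0,"x":0,"y":0,"z":-0.04,"jaw":0},{"rx":0,"ry":0,"rz":6.6,"x":0,"y":0,"z":0,"jaw":0},{"rx":0,"ry":0,"rz":0,"x":0,"y":0,"z":0,"jaw":0}]' 50
python3 - <<'E'
from h import *
p,d=bot.snapshot("wrist");cv2.imwrite('pics/w11.png',p)
s=bot.read_state();print(s['tool_pos'],s['tool_rot'],s['wrist_force'])
E
```

```text
time_s: 10.25
tool_pos: [591.9, -162.5, 157.1]
tool_rot: [-179.7, -0.1, 86.5]
wrist_force: [1.3, -0.7, -0.2]
grip_width: 43.0
time_s: 10.55
tool_pos: [594.0, -163.4, 200.3]
tool_rot: [179.9, 0.1, 80.0]
wrist_force: [0.1, -0.0, -0.6]
grip_width: 43.1
[ 592.96446473 -162.92789979  198.32508708] [-1.79916461e+02  5.77244669e-03  8.00762436e+01] [-0.16361338  0.26957045 -0.43116155]
```

View pics/w11.png

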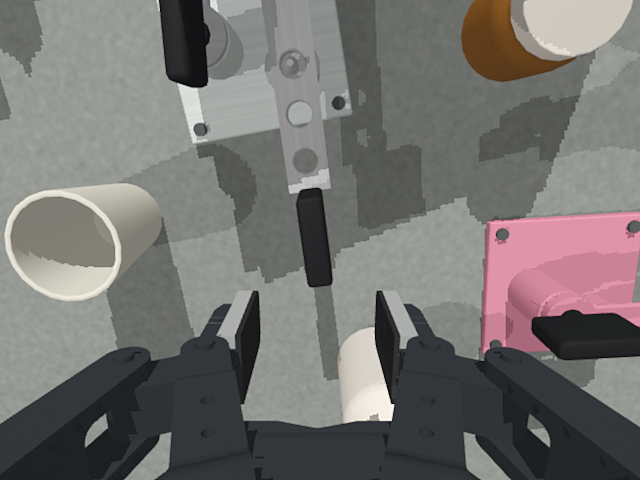

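```bash

python3 -m pendant '[{"rx":0,"ry":0,"rz":0,"x":0.0397,"y":-0.0236,"z":0,"jaw":0},{"rx":0,"ry":0,"rz":0,"x":0.0397,"y":-0.0236,"z":0,"jaw":0},{"rx":0,"ry":0,"rz":0,"x":0.0397,"y":-0.0236,"z":0.01,"jaw":0},{"rx":0,"ry":0,"rz":0,"x":0,"y":0,"z":0,"jaw":0},{"rx":0,"ry":0,"rz":0,"x":0,"y":0,"z":0,"jaw":0}]' 50
python3 - <<'E'
from h import *
p,d=bot.snapshot("wrist");cv2.imwrite('pics/w12.png',p)
s=bot.read_state();print(s['tool_pos'],s['tool_rot'],s['wrist_force'])
E
```

```text
time_s: 11.1
tool_pos: [542.6, -32.3, 186.5]
tool_rot: [-179.7, 0.0, 80.2]
wrist_force: [0.5, -0.8, -0.5]
grip_width: 42.9
[543.42579209 -33.24723698 187.24562802] [-1.79774792e+02  2.05757007e-02  8.00919640e+01] [-0.04696166  1.1505606   0.67046882]
```

View pics/w12.png

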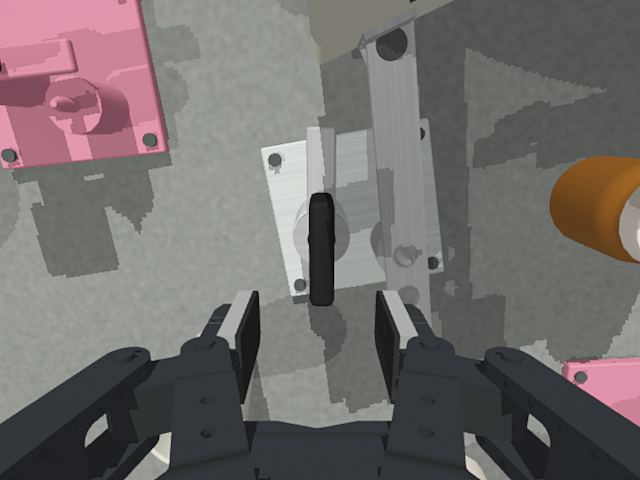

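```bash

python3 -m pendant '[{"rx":0,"ry":0,"rz":0,"x":0,"y":0.0008,"z":0.03,"jaw":0},{"rx":0,"ry":0,"rz":0,"x":0,"y":0,"z":0.03,"jaw":0},{"rx":0,"ry":0,"rz":0,"x":0,"y":0,"z":0.025,"jaw":0},{"rx":0,"ry":0,"rz":0,"x":0,"y":0,"z":0.017,"jaw":0},{"rx":0,"ry":0,"rz":0,"x":0,"y":0,"z":0,"jaw":0}]' 50
python3 -m pendant '[{"rx":0,"ry":0,"rz":0,"x":0,"y":0,"z":0,"jaw":1},{"rx":0,"ry":0,"rz":0,"x":0,"y":0,"z":0,"jaw":1},{"rx":0,"ry":0,"rz":0,"x":0,"y":0,"z":0,"jaw":1},{"rx":0,"ry":0,"rz":0,"x":0,"y":0,"z":0,"jaw":1}]' 50
```

```text
time_s: 11.65
tool_pos: [542.5, -34.3, 83.0]
tool_rot: [-179.5, -0.0, 79.9]
wrist_force: [-0.5, 0.4, 0.2]
grip_width: 42.5
time_s: 12.05
tool_pos: [544.3, -34.1, 87.7]
tool_rot: [-179.9, 0.1, 80.1]
wrist_force: [-5.5, -1.1, 4.5]
grip_width: 13.3
```

```bash

python3 -m pendant '[{"rx":0,"ry":0,"rz":8,"x":0,"y":0,"z":0,"jaw":1},{"rx":0,"ry":0,"rz":8,"x":0,"y":0,"z":0,"jaw":1},{"rx":0,"ry":0,"rz":8,"x":0,"y":0,"z":0,"jaw":1},{"rx":0,"ry":0,"rz":8,"x":0,"y":0,"z":0,"jaw":1},{"rx":0,"ry":0,"rz":8,"x":0,"y":0,"z":0,"jaw":1}]' 50
python3 -m pendant '[{"rx":0,"ry":0,"rz":8,"x":0,"y":0,"z":0,"jaw":1},{"rx":0,"ry":0,"rz":8,"x":0,"y":0,"z":0,"jaw":1},{"rx":0,"ry":0,"rz":8,"x":0,"y":0,"z":0,"jaw":1},{"rx":0,"ry":0,"rz":8,"x":0,"y":0,"z":0,"jaw":1},{"rx":0,"ry":0,"rz":8,"x":0,"y":0,"z":0,"jaw":1}]' 50
python3 -m pendant '[{"rx":0,"ry":0,"rz":1,"x":0,"y":0,"z":0,"jaw":1},{"rx":0,"ry":0,"rz":0,"x":0,"y":0,"z":0,"jaw":1}]' 50
```

```text
time_s: 12.55
tool_pos: [543.5, -33.6, 87.8]
tool_rot: [-179.8, 0.2, 39.7]
wrist_force: [-7.4, -0.4, 6.3]
grip_width: 13.0
time_s: 13.05
tool_pos: [543.2, -32.8, 87.8]
tool_rot: [-179.9, 0.3, -0.4]
wrist_force: [-8.9, 1.9, 7.3]
grip_width: 13.3
time_s: 13.25
tool_pos: [543.2, -32.8, 87.7]
tool_rot: [-180.0, 0.3, -0.8]
wrist_force: [-7.6, 2.4, 8.2]
grip_width: 13.2
```

```bash

python3 -m pendant '[{"rx":0,"ry":0,"rz":0,"x":0,"y":0,"z":0,"jaw":0},{"rx":0,"ry":0,"rz":0,"x":0,"y":0,"z":0,"jaw":0},{"rx":0,"ry":0,"rz":0,"x":0,"y":0,"z":0,"jaw":0},{"rx":0,"ry":0,"rz":0,"x":0,"y":0,"z":-0.04,"jaw":0},{"rx":0,"ry":0,"rz":0,"x":0,"y":0,"z":-0.04,"jaw":0}]' 50
python3 -m pendant '[{"rx":0,"ry":0,"rz":0,"x":-0.02,"y":0,"z":-0.04,"jaw":0},{"rx":0,"ry":0,"rz":0,"x":-0.02,"y":0,"z":-0.04,"jaw":0},{"rx":0,"ry":0,"rz":0,"x":-0.02,"y":0,"z":0,"jaw":0},{"rx":0,"ry":0,"rz":0,"x":0,"y":0,"z":0,"jaw":0},{"rx":0,"ry":0,"rz":0,"x":0,"y":0,"z":0,"jaw":0}]' 50
python3 - <<'E'
from h import *
p,d=bot.snapshot("wrist");cv2.imwrite('pics/w13.png',p)
for n,u,v,z in []:pass
p,d=bot.snapshot("scene");cv2.imwrite('pics/s13.png',p)
cv2.imwrite('pics/s13c.png',cv2.resize(p[170:330,230:450],None,fx=3.6,fy=3.6,interpolation=cv2.INTER_CUBIC))
s=bot.read_state();print(s['tool_pos'],s['tool_rot'],s['wrist_force'])
E
```

```text
time_s: 13.75
tool_pos: [543.5, -33.3, 165.7]
tool_rot: [-179.9, 0.3, -1.0]
wrist_force: [0.3, -0.4, 0.9]
grip_width: 42.7
time_s: 14.25
tool_pos: [484.7, -32.4, 246.1]
tool_rot: [-180.0, 0.1, -1.0]
wrist_force: [-0.0, -0.3, 0.5]
grip_width: 42.3
[484.77361645 -32.32723819 245.30049708] [-179.95980432    0.23395167   -1.00608307] [ 0.6250819   0.1361004  -0.81901868]
```

View pics/w13.png

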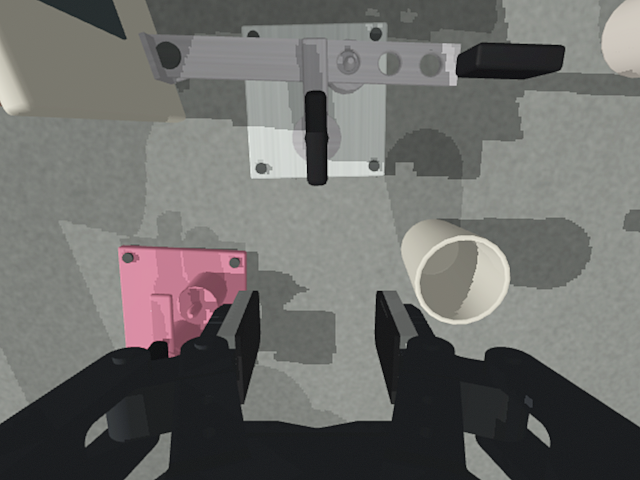

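View pics/s13c.png

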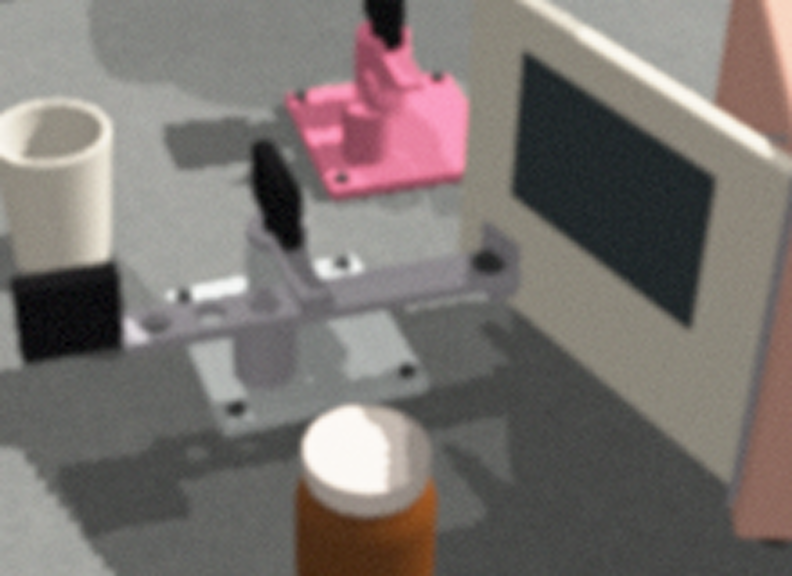

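View pics/s13.png

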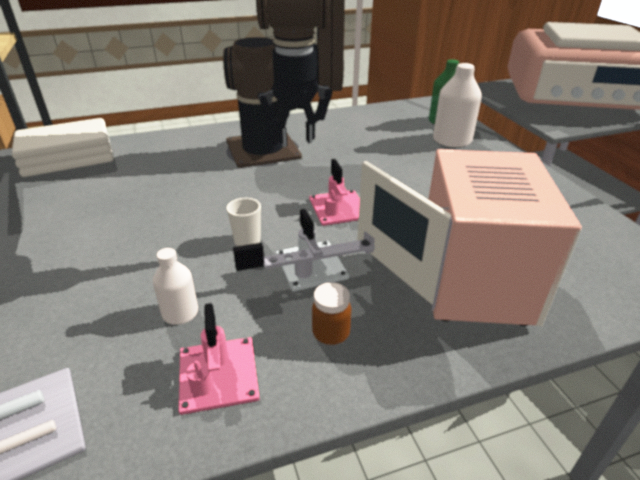

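The pin stands in the near hole (348,62), the mid and far holes are empty, the tongue lies across the bar at (315,65), and the door is wider. One last check: bar height and bystander positions.

```bash
python3 - <<'E'
from h import *
p,d=bot.snapshot("wrist")
for n,u,v in(("bar",230,58),("bar2",369,62),("barEnd",410,74),("tongue",315,75),("pintop",348,61),("pivotend",195,58),("wingA",316,95),("wingB",316,180),("handletop",515,52)):print(n,P("wrist",d,u,v).round(1))
p,d=bot.snapshot("top");cv2.imwrite('pics/t13.png',p)
for n,u,v in(("jar",329,140),("bottle",488,217)):print(n,P("top",d,u,v).round(1))
E
```

```text
bar [600.7  29.6  58.6]
bar2 [596.2 -70.6  58.3]
barEnd [ 587.6 -100.5   58.7]
tongue [587.1 -31.4  67.9]
pintop [595.7 -54.7  68.5]
pivotend [601.2  55.   58. ]
wingA [570.6 -31.9 110.3]
wingB [518.2 -30.9 110.1]
handletop [ 594.5 -156.7  100.3]
jar [757.6 -55.3  91.5]
bottle [ 620.5 -303.8  140.2]
```

View pics/t13.png

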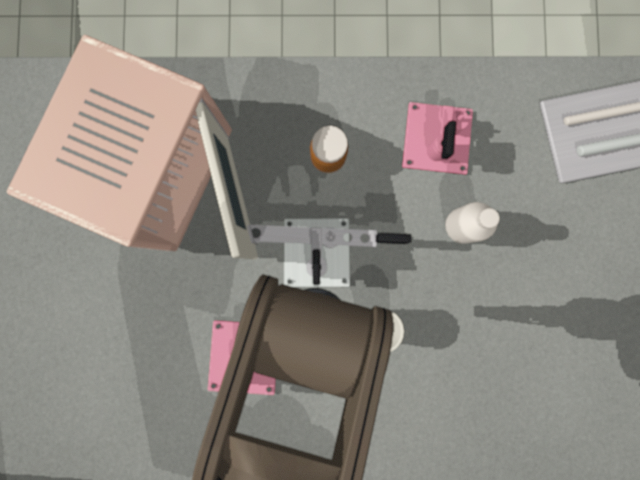

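The bar top is level at 58 mm, the tongue top is at 68 mm over it, and the wing is back at the locked angle. The jar and bottle haven't moved, and the robot is touching nothing.

```bash
python3 -c "
from cell import bot
print(bot.job_done())"
```

```text
the job is handed in; nothing more can be done
None
```

The job is done and handed in at about 14.5 s of the 58 s allowed. I turned the knob open, lifted the stay off its pin, lowered its near hole over the pin so the door stands wider, and turned the knob back to locked.

- **Bar:** it lies level, with its top at 58 mm along its whole length. The pin shows through the near hole, and the middle and far holes are empty.
- **Knob:** the wing is back in line with its starting direction. The tongue's top is at 68 mm, lying across the bar.
- **Bystanders:** the jar and bottle measured within about 1.5 mm of their first positions. The beaker looks unmoved in the pictures; I did not measure it again.
- **Forces:** the largest wrist force component shown was about 12 N, and the gripper was clear of everything at hand-in.
- **Disagreement:** single measurements of the pin differed by up to about 4 mm between views. I lined up the hole and pin within the same close-up picture, and the bar went down without binding.
- **Not measured directly:** I estimated the door angle at about 0.32 rad from the geometry.

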